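Let one tin out of the gravity rack with its thumb lever

TASK

One tin of tomatoes is wanted from the tin rack on the counter: press the rack's orange thumb paddle fully down with your fingertips and keep it down until the front tin has rolled into the pick-up tray, then let the paddle come right back up so that the next tin rolls down to wait behind the gate. Let out one tin only, leave it lying in the tray, do not touch or lift any tin by hand, and leave the cup, salt pig, whisk and pot stand where they are.

Things in the scene. Friction and masses are not known exactly. Their poses are not given: they have to be found in the camera images.
- rack: Tin rack screwed to the counter, white steel cheeks and wire rails, 243 mm long, 100 mm wide. Origin on the counter under the lane's middle line, near under the pivot; x points from the outlet (tray) to the higher rear, y to the paddle's side, z up. Rails fall 9 degrees towards -x. Front stop at x = -92 mm, rear wall at +146 mm and 87 mm high; tins stand up to 97 mm high.
- rocker (a joint): Tilt of the rocking lever, rad: 0 at rest (gate down), 0.84 fully pressed, at its hard stop. Pressing the paddle (rear end) lifts the gate bar in front while a stop bar comes down and holds the second tin. The front tin passes only above about 0.7 and is in the tray within 1 s; let go at 0.6, the gate may rest on it: press again. Spring: about 2.5 N at the paddle at first, 6 N fully down.
- rocker_hinge (a point): Middle of the rocker's pivot axis, x = -8, y = 0, z = 74 mm in the rack's frame; the axis runs along the rack's y.
- paddle (a point): Centre of the top of the orange thumb paddle, 26 mm along the lane, 36 across, 8 thick, on the rack's +y side. At rest at x = 34, y = 62, z = 99 mm in the rack's frame, sloping up to the rear by 0.45 rad; fully pressed 37 mm lower, 3 mm farther back, sloping down by 0.39 rad (flat fingertips, meeting its edge, stop some 33 mm lower). Press straight down. The rocker's side plate is 17 mm away.
- tray (a point): Where the centre of a tin lying in the pick-up tray is: x = -66, z = 42 mm in the rack's frame. A tin waiting at the gate has its centre at x = 0, z = 53 mm, the tins behind it 53 mm farther back and 8 mm higher each.
- gate (a point): Middle of the gate bar at the rocker's front end: steel bar across the lane, 6 mm thick with two black plastic rollers, in front of the first tin at rest; it rises 22 mm when the paddle is fully pressed.
- tin1_center (a point): Centre of the front tin lying across the rack's lane: red tomato tin with a cream band and steel rims, 53 mm diameter, 68 mm long, about 165 g, its axis along the rack's y. It rolls freely on the rack's rails.
- tin2_center (a point): Centre of the second tin lying across the rack's lane: red tomato tin with a cream band and steel rims, 53 mm diameter, 68 mm long, about 165 g, its axis along the rack's y. It rolls freely on the rack's rails.
- tin3_center (a point): Centre of the third tin lying across the rack's lane: red tomato tin with a cream band and steel rims, 53 mm diameter, 68 mm long, about 165 g, its axis along the rack's y. It rolls freely on the rack's rails.
- measuring_cup: Bystander: loose blue plastic measuring cup, rim 84 mm across, 85 mm high, handle reaching 69 mm from its axis along its x. Origin at the centre of its underside.
- salt_pig: Bystander: loose white ceramic salt pig, 112 mm across, 105 mm high with its hinged wooden lid. Origin at the centre of its underside.
- pot_stand: Bystander: loose bamboo pot stand of slats, 160 x 160 x 18 mm. Origin at the centre of its underside.
- whisk: Bystander: loose stainless whisk lying on the counter along its x, 265 mm long, head 52 mm thick at +x. Origin on the counter under the middle of it.
Not all that is in view belongs to the job. Leave any blue or turquoise look-alike of the part that bears tin1_center alone. Leave any turquoise look-alike of the part that bears tin3_center alone.

How it is judged:
On the way:
1. the paddle is pressed down by the fingers far enough to open the gate (value of joint rocker above 0.68 rad and contact force between the fingers and rocker above 0.3 N), for 0.05 s.
At the end, for the whole second after the job is handed in: The first tin lies at rest in the pick-up tray against the front stop, the second waits behind the lowered gate and the third behind it (each within about 10 mm of its place along the lane), and the rocker is back up (below 0.08 rad) (x of tin1_center in the frame of rack between -0.085 and -0.055 m and y of tin1_center in the frame of rack between -0.012 and 0.012 m and z of tin1_center in the frame of rack below 0.055 m and x of tin2_center in the frame of rack between -0.01 and 0.012 m and y of tin2_center in the frame of rack between -0.012 and 0.012 m and z of tin2_center in the frame of rack below 0.066 m and x of tin3_center in the frame of rack between 0.04 and 0.068 m and y of tin3_center in the frame of rack between -0.012 and 0.012 m and z of tin3_center in the frame of rack below 0.075 m and value of joint rocker below 0.08 rad and linear speed of each of tin1, tin2, tin3 below 0.03 m/s); the robot touches nothing.
It fails at once if a second tin gets past the gate (x of tin2_center in the frame of rack below -0.03 m).
It fails at once if a tin is touched by the robot (contact force between any of the fingers, the arm and tin1 above 0.5 N or contact force between any of the fingers, the arm and tin2 above 0.5 N or contact force between any of the fingers, the arm and tin3 above 0.5 N).
It fails at once if a tin is lifted off the rails (z of any of tin1_center, tin2_center, tin3_center in the frame of rack above 0.095 m).
It fails at once if the cup, salt pig, pot stand or whisk is shifted or lifted (more than 20 mm) (distance of any of measuring_cup, salt_pig, pot_stand, whisk from where it was at the start of the episode above 0.02 m).
It also fails if it takes over 29 s, if anything falls off the work surface, if the arm or the gripper's body presses on something with over 40 N, if the wrist force passes 120 N, or if a joint passes its speed limit or range.

ROBOT

A 6-joint arm with a two-finger parallel gripper is mounted at the origin on the work surface. World frame = base frame: x ahead of the robot, y to its left, z up, the work surface at z = 0. Lengths are in m, angles in rad, forces in N, time in s.
With the tool pointing down it reaches from about 0.3 to 0.775 m from the base axis. Payload 14.6 kg.
Tool frame: the origin (TCP) lies midway between the tips of the shut fingers; the grasp point (between the pads) lies grasp_offset behind it (grasp_offset is the distance from the TCP to the grasp point, in m); z points along the fingers, y is the line along which they close (so a half turn about z gives the same grasp; the last joint's range is limited). The gripper opens to 85 mm and grips with 20 to 120 N. Pads are 22 mm wide; open, the fingers measure 114 mm over their backs; the gripper's body (76 mm by 85 mm) begins 54 mm behind the grasp point. The pads swing forward as they close: fully open they stand 13 mm farther back than shut.
Start: joints at [-1.368, 0.3, 1.521, -0, 1.321, -0.067], TCP at [0.147, -0.53, 0.231] pointing down, gripper open.
Joint ranges: [-3.03, 3.03], [-0.79, 2.21], [0.23, 2.52], [-1.04, 4.18], [0, 3.07], [-2.55, 2.55]. Speed limits (rad/s): [2.22, 2.22, 2.57, 3.14, 3.14, 3.14].

INTERFACE

Orientations are given as a rotation vector (axis times angle).
In Python, from station import * gives the robot as it stands. The module is installed in compiled form; this text tells all that it offers.
- The arm moves only by the tool jog_arm, never from a script. Its argument "steps" is text: rows parted by semicolons, each of 5 numbers parted by spaces: the closure, from 0 (fully open) to 1 (shut), then the shift along the world's x, y, z in m, then the turn about the world's z in rad. In form: gripper tx ty tz yaw; .... A call has 1 to 12 rows; each row shifts and turns the commanded pose from where the row before left it; what a row does not reach is not made up. A row lasts 1/12 s, in which the tool goes at most 41.7 mm and 7.16 degrees, less where a joint would pass 70% of its speed; a pose out of reach is approached as far as the arm can. A call is refused whole if a number of a shift passes 0.0417 or a number of a turn 0.125, either way. A call with a gripper value outside its range is refused whole. The fingers move at their own pace and stop on an object; "newtons" is the grip in N (left out, the last holds). Time passes only in rows, so rows that do not move let the fingers close. It gives the time, the measured TCP pose, the force, the opening and the grip force at its end, in the units of the state.
- read_state(): the state, without advancing time (a new reading comes with each control period).
- grab_frame(name): name is "scene" or "top" or "wrist"; returns a dict with "color" (420x560x3 uint8, red, green, blue), "depth" (420x560 float32, m along the optical axis (not along the pixel's ray), 0 where there is no reading), "fx", "fy", "cx", "cy" (pixels), "position" and "rotation" of the camera in the world; the wrist camera has in their place "T_tool_cam" (4x4, takes a point from camera to tool coordinates, whose origin is the TCP and whose axes are the flange's). Camera axes: x right, y down, z forward; pixel columns grow to the right and rows downward; lengths in m; the calibration is good to about 2 mm. A picture is of the moment at which its call begins: read the wrist's pose just before it.
- job_done(): hands the job in; it is judged then, once.
The state is a dict: "time_s": time; "joint_positions": joint angles; "qd": joint speeds; "joint_torque": joint torques, N m; "tcp_pos": TCP position; "ee_rot": TCP orientation; "contact_force": force on the tool from outside, world axes, zero at the start; "torque": the same for the moment, N m; "opening": finger opening in m; "grip_force": force on a finger pad.
Only numpy, scipy, OpenCV 4.12 (cv2) and the standard library are available. Lean on these libraries where they do the work, as an engineer would, in place of code of your own. Each camera call takes 0.05 s, during which the arm holds its last target. There are 200 camera calls.

## Working session

There is one attempt and no reset: what is moved stays moved. The work goes in short steps, Python scripts to look and compute and a tool call to move; the robot and the scene stay as the last step left them, time stands still between calls to the robot, and variables do not carry over. Pictures are saved under pics/ and viewed, at most 10 in all, crops included, and the job is handed in when it is done.

Besides the shell and the picture viewer there is one more tool, called after "Request:" as name(argument=value, ...) on one line, values as JSON. jog_arm: Moves the arm, as the interface text tells. Its arguments: {"type":"object","properties":{"steps":{"type":"string"},"newtons":{"type":"number"}},"required":["steps"]}

```bash
mkdir -p pics
cat > h.py <<'E'
from station import *
import numpy as np, cv2
def snap(n,f):
    g=grab_frame(n); cv2.imwrite(f,g["color"][:,:,::-1]); np.savez(''+n+'.npz',**{k:v for k,v in g.items()}); return g
def pt(g,u,v,r=1):
    d=g["depth"][v-r:v+r+1,u-r:u+r+1]; d=np.median(d[d>0])
    p=np.array([(u-g["cx"])/g["fx"]*d,(v-g["cy"])/g["fy"]*d,d])
    return np.array(g["rotation"])@p+np.array(g["position"])
E
python3 - <<'E'
from h import *
a=snap("scene","pics/s.png");b=snap("top","pics/t.png")
print(a["position"],b["position"],b["rotation"],b["fx"],read_state()["time_s"])
E
```

```text
[ 0.97202573 -0.55554108  0.82758874] [0.36973923 0.01469809 1.08930837] [-2.08566544  2.14683434 -0.19689925] 384.03130350298505 0.1
```

View pics/s.png

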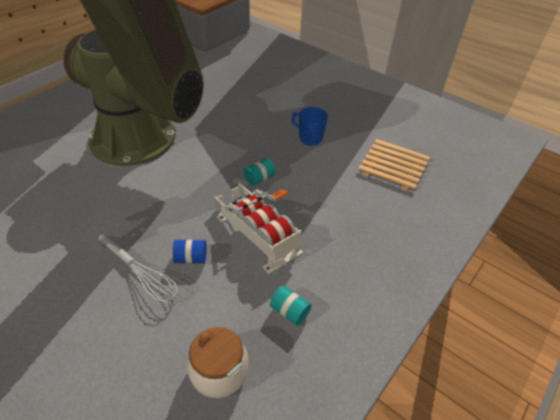

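View pics/t.png

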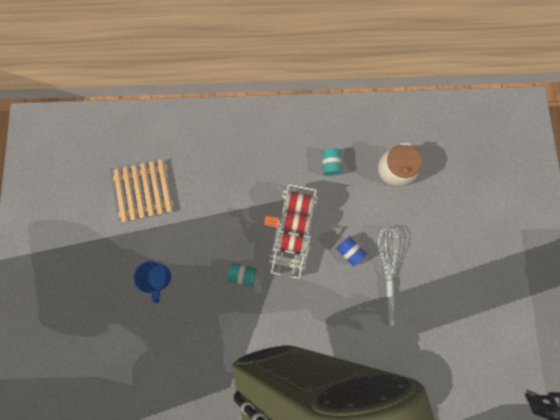

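The rack is at about (293,232) in the top view. The tray end points towards the robot (288,268), and the three red tins are at (291,243), (296,222) and (299,203). The orange paddle is at (271,222) on the left. The turquoise tins (242,274) and (332,161) and the blue one (350,251) are look-alikes lying outside the rack. Next I'll measure the paddle and the rack axis and view a crop to confirm.

```bash
sed -i 's/np.array(g\["rotation"\])@p/cv2.Rodrigues(np.array(g["rotation"],float))[0]@p/' h.py
python3 - <<'E'
from h import *
for n,box in(("scene",(265,180,295,205)),("top",(260,212,284,232))):
    g=dict(np.load(n+'.npz')); c=g["color"].astype(int)
    m=(c[...,0]>150)&(c[...,1]<130)&(c[...,2]<90)&(c[...,0]-c[...,1]>70)
    v,u=np.nonzero(m); k=(u>box[0])&(u<box[2])&(v>box[1])&(v<box[3]); u,v=u[k],v[k]
    P=np.array([pt(g,a,b,0) for a,b in zip(u,v) if g["depth"][b,a]>0])
    print(n,len(u),u.min(),u.max(),v.min(),v.max(),np.median(P,0).round(4),P.min(0).round(3),P.max(0).round(3))
g=dict(np.load('top.npz'))
for q in((291,243),(296,222),(299,203)): print(q,pt(g,*q).round(4))
# tin colour mask
c=g["color"].astype(int);m=(c[...,0]>90)&(c[...,1]<60)&(c[...,2]<60)
v,u=np.nonzero(m);P=np.array([pt(g,a,b,0) for a,b in zip(u,v) if g["depth"][b,a]>0 and 270<a<320 and 185<b<260])
print(len(P),P.mean(0));w=np.linalg.svd(P[:,:2]-P[:,:2].mean(0))[2][0];print('yaw',np.arctan(w[1]/w[0]))
a=g["color"][175:290,240:350];cv2.imwrite('pics/tc.png',cv2.resize(a,None,fx=5,fy=5,interpolation=cv2.INTER_CUBIC)[:,:,::-1])
E
```

```text
scene 65 273 286 190 198 [0.5343 0.0238 0.1024] [0.522 0.007 0.097] [0.542 0.041 0.106]
top 109 265 278 216 226 [0.5302 0.0255 0.1009] [0.517 0.007 0.092] [0.543 0.041 0.108]
(291, 243) [ 0.4731 -0.0252  0.0792]
(296, 222) [ 0.5273 -0.0401  0.0875]
(299, 203) [ 0.5761 -0.0495  0.0975]
104 [ 0.53169386 -0.03668175  0.07942541]
yaw -0.1854171327932149
```

View pics/tc.png

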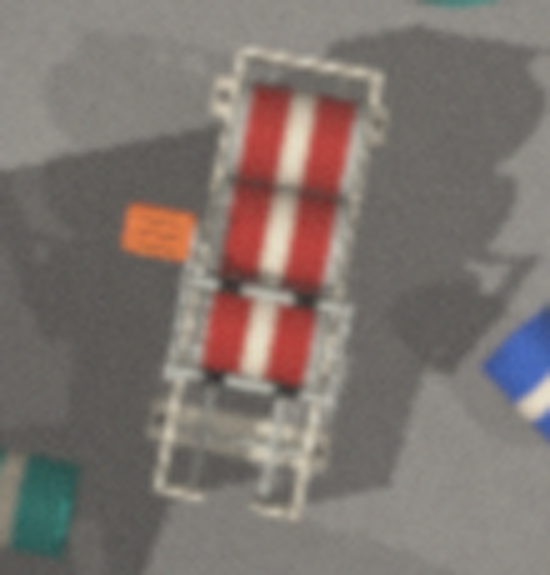

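Paddle top centre is about (0.531, 0.025, 0.100). The height matches the 99 mm given. The rack yaw is about -0.2, and the crop confirms the red tins in the lane with the paddle on the left, so I'll set out. The tool's yaw comes first.

Run:
```python
from h import *
s=read_state();R=cv2.Rodrigues(np.array(s["ee_rot"],float))[0];print(R.round(3),s["opening"],s["tcp_pos"])
try: print(grasp_offset)
except Exception as e: print(e)
```

```text
[[ 0.964  0.267 -0.   ]
 [ 0.267 -0.964  0.001]
 [ 0.    -0.001 -1.   ]] 0.08520154888853085 [ 0.14657883 -0.52990378  0.23077216]
0.0187
```

Request:
jog_arm(steps="1 0.024 0.034 0 0;1 0.024 0.034 0 0;1 0.024 0.034 0 0;1 0.024 0.034 0 0;1 0.024 0.034 0 0;1 0.024 0.034 0 0;1 0.024 0.034 0 0;1 0.024 0.034 0 0")

```text
time_s: 0.77
tcp_pos: [0.3391, -0.2562, 0.2313]
ee_rot: [3.113, 0.422, 0.0]
contact_force: [0.8, -0.6, 1.3]
opening: -0.0001
grip_force: 0.0
```

Request:
jog_arm(steps="1 0.0218 0.0316 0 -0.117;1 0.0218 0.0316 0 -0.117;1 0.0218 0.0316 0 -0.117;1 0.0218 0.0316 0 -0.117;1 0.0218 0.0316 0 0;1 0.0218 0.0316 0 0;1 0.0218 0.0316 0 0;1 0.0218 0.0316 0 0;1 0.0218 0.0316 0 0;1 0 0 -0.03 0;1 0 0 -0.03 0;1 0 0 0 0")

```text
time_s: 1.77
tcp_pos: [0.5233, 0.0125, 0.1659]
ee_rot: [3.133, -0.228, -0.014]
contact_force: [-0.6, -0.1, -1.2]
opening: -0.0
grip_force: 0.0
```

Run:
```python
from h import *
s=read_state();print(s["tcp_pos"],s["ee_rot"],s["contact_force"])
R=cv2.Rodrigues(np.array(s["ee_rot"],float))[0]
g=snap("wrist","pics/w.png");T=np.array(g["T_tool_cam"])
c=g["color"].astype(int);m=(c[...,0]>150)&(c[...,1]<130)&(c[...,2]<90)&(c[...,0]-c[...,1]>70)&(g["depth"]>0)
v,u=np.nonzero(m);d=g["depth"][v,u]
P=np.c_[(u-g["cx"])/g["fx"]*d,(v-g["cy"])/g["fy"]*d,d]@T[:3,:3].T+T[:3,3]
P=P@R.T+s["tcp_pos"]
if len(P):print(len(P),np.median(P,0),np.percentile(P,2,0),np.percentile(P,98,0)); print(cv2.minAreaRect((P[:,:2]*1000).astype(np.float32)))
```

```text
[0.52333614 0.0125158  0.16585972] [ 3.13302313 -0.22769297 -0.01393257] [-0.55833799 -0.07283522 -1.19816912]
11590 [ 0.54674542 -0.03849225  0.08600867] [ 0.46773319 -0.07556864  0.07156706] [0.60251669 0.03336637 0.1011482 ]
((523.8823852539062, -6.9190521240234375), (118.67221069335938, 179.4677276611328), 74.77217102050781)
```

View pics/w.png

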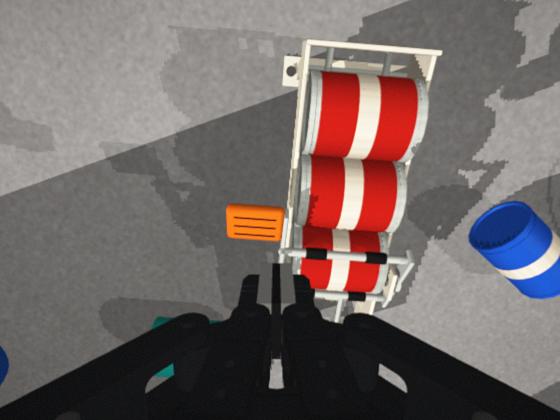

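The wrist view shows the paddle centred at (256,222), left of the rocker side plate (288,240). The shut fingertips are just in front of it at (277,275).

Run:
```python
from h import *
s=read_state();print(s["tcp_pos"],s["ee_rot"],s["time_s"])
R=cv2.Rodrigues(np.array(s["ee_rot"],float))[0]
g=dict(np.load('wrist.npz'));T=g["T_tool_cam"]
def w(u,v):
    d=g["depth"][v,u];p=np.stack([(u-g["cx"])/g["fx"]*d,(v-g["cy"])/g["fy"]*d,d],-1)@T[:3,:3].T+T[:3,3]
    return p@R.T+np.array(s["tcp_pos"])
c=g["color"].astype(int);m=(c[...,0]>180)&(c[...,1]>70)&(g["depth"]>0);m[:,:222]=0;m[:,288:]=0;m[:200]=0;m[245:]=0
v,u=np.nonzero(m);P=w(u,v);print(len(P),P.mean(0).round(4),P.min(0).round(4),P.max(0).round(4),cv2.minAreaRect((P[:,:2]*1000).astype(np.float32)))
for q in((291,225),(288,245),(303,190),(300,220)):print(q,w(np.array(q[0]),np.array(q[1])).round(4))
```

```text
[0.52433844 0.01206956 0.16908667] [ 3.13309852 -0.22892266 -0.00893216] 1.8167
1762 [0.5317 0.0234 0.099 ] [0.4833 0.0029 0.0009] [0.5468 0.0621 0.1075] ((515.6383666992188, 30.754810333251953), (52.346839904785156, 58.738983154296875), 76.99461364746094)
(291, 225) [0.5078 0.0023 0.0376]
(288, 245) [0.5001 0.0066 0.0611]
(303, 190) [ 0.5469 -0.0084  0.0895]
(300, 220) [ 0.5257 -0.0042  0.0843]
```

Request:
jog_arm(steps="1 0.006 0.008 0 -0.04;1 0.006 0.008 0 0;1 0 0 -0.02 0;1 0 0 -0.02 0;1 0 0 -0.015 0;1 0 0 0 0")

```text
time_s: 2.32
tcp_pos: [0.5371, 0.0279, 0.1151]
ee_rot: [3.128, -0.291, -0.004]
contact_force: [-0.6, 0.9, -1.1]
opening: -0.0005
grip_force: 0.0
```

Request:
jog_arm(steps="1 0 0 -0.008 0;1 0 0 -0.008 0;1 0 0 -0.008 0;1 0 0 -0.008 0;1 0 0 -0.008 0;1 0 0 -0.004 0;1 0 0 0 0")

```text
time_s: 2.9
tcp_pos: [0.5374, 0.0278, 0.0714]
ee_rot: [3.128, -0.292, -0.002]
contact_force: [2.3, -0.4, 1.6]
opening: 0.0002
grip_force: 0.7
```

Request:
jog_arm(steps="1 0 0 -0.002 0;1 0 0 -0.002 0;1 0 0 -0.002 0;1 0 0 0 0")

```text
time_s: 3.23
tcp_pos: [0.5374, 0.0279, 0.066]
ee_rot: [-3.128, 0.292, 0.001]
contact_force: [-1.7, 1.0, 4.2]
opening: 0.0
grip_force: 1.9
```

Request:
jog_arm(steps="1 0 0 -0.002 0;1 0 0 -0.001 0;1 0 0 0 0;1 0 0 0 0")

```text
time_s: 3.57
tcp_pos: [0.5377, 0.0279, 0.0634]
ee_rot: [-3.128, 0.292, -0.0]
contact_force: [-0.6, -0.2, 4.3]
opening: -0.0001
grip_force: 1.9
```

Run:
```python
from h import *
g=snap("top","pics/t2.png");w=snap("wrist","pics/w2.png");s=read_state();print(s["tcp_pos"],s["contact_force"])
a=cv2.resize(g["color"][175:290,240:350],(400,418),interpolation=cv2.INTER_CUBIC);b=cv2.resize(w["color"],(400,300))
o=np.zeros((418,800,3),np.uint8);o[:,:400]=a;o[:300,400:]=b;cv2.imwrite('pics/c2.png',o[:,:,::-1])
```

```text
[0.5376795  0.02784707 0.06341766] [-0.88771725  0.84170289  4.39910874]
```

View pics/c2.png

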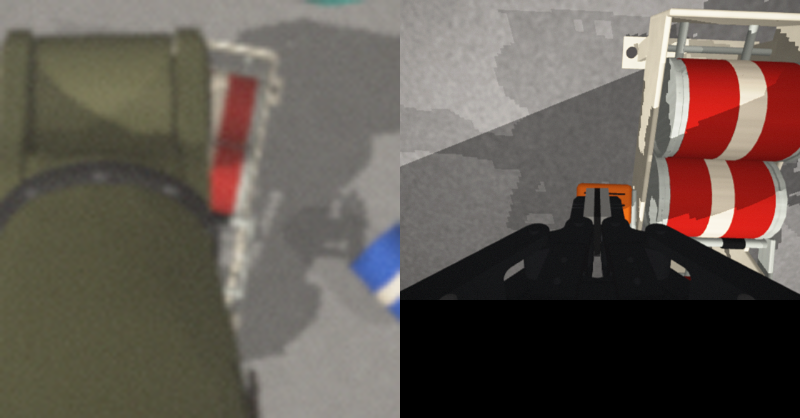

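The second tin is held by the stop bar and the fingers are on the paddle. The force hasn't reached the hard stop yet, so I'll press a little further and look from the scene camera.

Request:
jog_arm(steps="1 0 0 -0.001 0;1 0 0 -0.001 0;1 0 0 -0.001 0;1 0 0 0 0;1 0 0 0 0;1 0 0 0 0")

```text
time_s: 4.17
tcp_pos: [0.5381, 0.0278, 0.061]
ee_rot: [-3.128, 0.292, -0.002]
contact_force: [-1.2, 0.3, 11.3]
opening: -0.0003
grip_force: 4.6
```

Run:
```python
from h import *
g=snap("scene","pics/s3.png")
cv2.imwrite('pics/sc3.png',cv2.resize(g["color"][160:280,190:320],None,fx=5,fy=5,interpolation=cv2.INTER_CUBIC)[:,:,::-1])
```

```text
(no output)
```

View pics/sc3.png

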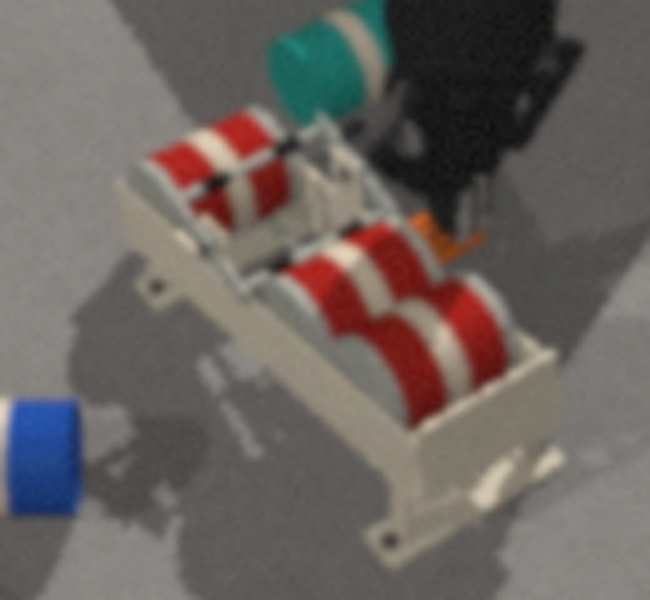

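At the hard stop (11 N), the first tin lies in the tray at (220,165) and the others are held. I'll dwell briefly, then lift straight up.

Request:
jog_arm(steps="1 0 0 0 0;1 0 0 0 0;1 0 0 0 0;1 0 0 0 0;1 0 0 0 0;1 0 0 0.01 0;1 0 0 0.015 0;1 0 0 0.02 0;1 0 0 0.03 0;1 0 0 0.03 0;1 0 0 0.03 0;1 0 0 0.03 0")

```text
time_s: 5.22
tcp_pos: [0.5372, 0.0278, 0.2269]
ee_rot: [3.128, -0.292, -0.001]
contact_force: [0.1, -1.3, 0.1]
opening: 0.0002
grip_force: 0.0
```

Request:
jog_arm(steps="1 -0.02 0.03 0.01 0;1 -0.02 0.03 0.01 0;1 -0.02 0.03 0.01 0;1 0 0.04 0 0;1 0 0.04 0 0;1 0 0.04 0 0;1 0 0 0 0;1 0 0 0 0;1 0 0 0 0;1 0 0 0 0;1 0 0 0 0;1 0 0 0 0")

```text
time_s: 6.22
tcp_pos: [0.4778, 0.2369, 0.2555]
ee_rot: [-3.128, 0.294, -0.0]
contact_force: [0.6, -0.2, -0.8]
opening: 0.0
grip_force: 0.0
```

Run:
```python
from h import *
s=read_state();print(s["tcp_pos"],s["contact_force"],s["time_s"])
g=snap("scene","pics/s4.png");t=snap("top","pics/t4.png")
a=cv2.resize(g["color"][160:280,190:320],(400,369),interpolation=cv2.INTER_CUBIC);b=cv2.resize(t["color"][175:290,240:350],(400,418),interpolation=cv2.INTER_CUBIC)
o=np.zeros((418,800,3),np.uint8);o[:369,:400]=a;o[:,400:]=b;cv2.imwrite('pics/c4.png',o[:,:,::-1])
```

```text
[0.47784923 0.23694863 0.25545082] [ 0.64096127 -0.1551716  -0.8421197 ] 6.2167
```

View pics/c4.png

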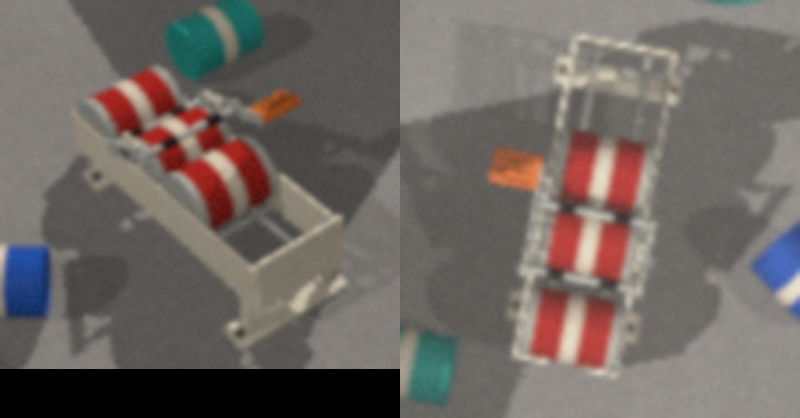

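One tin is in the tray, the second is behind the lowered gate and the third is behind that. I'll check the paddle height and tin spacing, then hand in.

Run:
```python
from h import *
g=grab_frame("top");c=g["color"].astype(int)
m=(c[...,0]>150)&(c[...,1]<130)&(c[...,2]<90)&(c[...,0]-c[...,1]>70);m[:,:260]=0;m[:,284:]=0;m[:212]=0;m[232:]=0
v,u=np.nonzero(m);P=np.array([pt(g,a,b,0) for a,b in zip(u,v)]);z=np.median(P,0);print(z)
for q in((287,266),(291,243),(296,222)):print(pt(g,*q).round(3))
if abs(z[2]-.1009)<.003: print(job_done())
```

```text
[nan nan nan]
[ 0.414 -0.013  0.07 ]
[ 0.473 -0.025  0.079]
[ 0.527 -0.04   0.088]
  return _methods._mean(a, axis=axis, dtype=dtype,
  ret = ret.dtype.type(ret / rcount)
```

Run:
```python
from h import *
g=grab_frame("top")
z=pt(g,271,221,2);print(z)
if abs(z[2]-.1009)<.004: print(job_done())
```

```text
[0.52979546 0.02557739 0.10047673]
the job is handed in; nothing more can be done
None
```

The job is handed in (no verdict was shown): one tin lies in the pick-up tray, the next waits behind the lowered gate with the third behind it, and the paddle is back at its rest height; the cup, salt pig, whisk and pot stand were never approached.

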